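Refit the sprung roller in the bar-support stand

ROBOT

A 6-joint arm with a two-finger parallel gripper is mounted at the origin on the work surface. World frame = base frame: x ahead of the robot, y to its left, z up, the work surface at z = 0. Lengths are in m, angles in rad, forces in N, time in s.
With the tool pointing down it reaches from about 0.375 to 0.9 m from the base axis. Payload 3.1 kg.
Tool frame: the origin (TCP) lies at the very end of the fingers, on their centre line; the grasp point (between the pads) lies 19 mm behind it (manip.tcp_to_grasp is the distance from the TCP to the grasp point, in m); z points along the fingers, y is the line along which they close (so a half turn about z gives the same grasp; the last joint's range is limited). The gripper opens to 85 mm and grips with 20 to 120 N. Pads are 22 mm wide; open, the fingers measure 114 mm over their backs; the gripper's body (76 mm by 85 mm) begins 54 mm behind the grasp point. The pads swing forward as they close: fully open they stand 13 mm farther back than shut.
Start: joints at [0.97, 0.527, 1.433, -0, 1.181, -0.178], TCP at [0.256, 0.57, 0.231] pointing down, gripper open.
Joint ranges: [-3.08, 3.08], [-0.75, 2.2], [0.22, 2.44], [-1.43, 4.57], [0, 2.65], [-2.85, 2.85]. Speed limits (rad/s): [2.79, 2.79, 3.14, 3.14, 3.14, 3.14].

INTERFACE

Orientations are given as a unit quaternion [x, y, z, w].
In Python, from station import manip gives the robot as it stands. The module is installed in compiled form; this text tells all that it offers.
- The arm moves only by the tool step_arm, never from a script. Its argument "commands" is one flat list of numbers, 6 for each row, row after row: the shift along the tool's x, y, z in m, then the turn, a rotation vector about the tool's x, y, z in degrees. A call has exactly 10 rows; each row is the pose to reach, as a shift and turn from the pose commanded when the call began, along the tool's axes at that moment; what a row does not reach only later rows make up. A row lasts 1/10 s, in which the tool goes at most 50 mm and 8.59 degrees, less where a joint would pass 70% of its speed; a pose out of reach is approached as far as the arm can. A call with a gripper value outside its range is refused whole. "jaw" is the opening in per cent of the stroke, from 0 (shut) to 100 (fully open), set as the call begins (left out, the last holds). The fingers move at their own pace and stop on an object; "grip_force" is the grip in N (left out, the last holds). Time passes only in rows, so rows that repeat a pose let the fingers close, or fill a call up. It gives the time, the measured TCP pose, the force, the opening and the grip force at its end, in the units of the state.
- manip.sense(): the state, without advancing time (a new reading comes with each control period).
- manip.snapshot(name): name is "scene" or "top"; returns a dict with "pixels" (480x640x3 uint8, blue, green, red), "fx", "fy", "cx", "cy" (pixels), "k1" (the pictures are not rectified: a ray, as slopes to the right and down, at radius r is drawn at 1 + k1 r^2 times it, then the intrinsics apply), "R" (3x3) and "t" (3): a world point X has camera coordinates R X + t. Camera axes: x right, y down, z forward; pixel columns grow to the right and rows downward; lengths in m; the calibration is good to about 2 mm. A picture is of the moment at which its call begins. There is no depth.
- manip.sign_off(): hands the job in; it is judged then, once.
The state is a dict: "t": time; "q": joint angles; "qd": joint speeds; "tau": joint torques, N m; "tcp_pos": TCP position; "tool_rot": TCP orientation; "force": force on the tool from outside, world axes, zero at the start; "ft_torque": the same for the moment, N m; "finger_gap": opening from 0.0 (shut) to 1.0 (fully open); "gripper_force": force on a finger pad.
Only numpy, scipy, OpenCV 4.12 (cv2) and the standard library are available. Lean on these libraries where they do the work, as an engineer would, in place of code of your own. Each camera call takes 0.05 s, during which the arm holds its last target. There are 200 camera calls.

TASK

Take the steel roller out of its wooden rest and fit it back between the two cheeks of the grey bar-support stand: push its sprung pin into the groove of the tall cheek until the other end clears the low cheek, lower the roller until both pins rest on their floors, then let the spring slide the plain pin fully home in the cup of the low cheek and let go, leaving the roller level. Be gentle, never more than 35 N on the stand, and leave the other things on the bench where they are.

Things in the scene. Friction and masses are not known exactly. Their poses are not given: they have to be found in the camera images.
- roller: Loose steel roller, about 0.3 kg: tube 34 mm in diameter, 116 mm long, with a slippery 10 mm pin at each end (tip bevelled to 8 mm over its last 3 mm). Origin mid-tube on the axis; y runs along the axis to the sprung pin (z may turn about it). It starts level across the rest, axis 47 mm above the bench, its middle 80 mm free to grip from above.
- fixed_tip (a point): Centre of the end face of the roller's plain, rigid pin, which reaches 23 mm out of the tube: 81 mm from the roller's origin, at its -y end.
- spring_tip (a point): Centre of the end face of the roller's sprung pin (moves with it). This pin is the longer one, with spring coils round its root; free, it reaches 32 mm out of the tube: 90 mm from the roller's origin, at its +y end.
- plunger (a joint): How far the sprung pin is pushed into the tube: 0 free, 0.020 m hard stop. Spring: 3 N just to start it, 10.5 N at 15 mm, 13 N at 20 mm. With the roller properly seated it reads about 0.005.
- stand: Fixed grey stand; origin under the centre of its base plate (100 x 270 x 10 mm), z up, y along the cup line (x = 0, level) to the tall cheek. Columns at y = +98 mm (165 mm high) and -98 mm (105 mm) carry two cheeks 44 mm wide, clamped so that the cup line is 86 to 114 mm above the bench; not reported: see it or feel the groove's floor. Over 35 N from the roller (both ends added up) damages it.
- tall_foot (a point): Point on the base plate's top (z = 10 mm), straight below the tall cheek's inner face (stand y = +75 mm). That face has an upright groove 8 mm deep (back wall at y = +83), open at the top. Groove: floor 6.5 mm below the cup line, 13 mm wide up to 12 mm above it, widening to 28 mm at 26 mm above it, so to the top 60 mm above it. A pin on the floor lies 1.5 mm below the line.
- low_foot (a point): Point on the base plate's top, below the low cheek's inner face (stand y = -75 mm). That face has a blind cup 13 mm wide (19 at the mouth), bottom at y = -83, roof 5 mm above the cup line; its floor, 6.5 mm below the line, runs inwards as a sill to y = -63. Cheek's top: 14 mm above the line. With the spring in 15 mm the plain pin clears it. Seated, the roller's origin is at y = -2 mm.
- rest: Fixed wooden rest, 60 x 116 mm base 12 mm thick, with two notched saddles 10 mm thick at y = +-50 mm, lips up to 44 mm high. Origin at the centre of its underside; its y axis lies along the roller as it rests there.
- hammer: Bystander: hammer 260 mm long, lying; origin under its middle.
- wrench: Bystander: open-ended wrench 170 mm long, lying; origin under its middle.
- oil: Bystander: white plastic oil bottle, 48 mm in diameter, 110 mm high; origin under its centre.
- bar: Bystander: dark round-bar offcut standing on end, 26 mm in diameter, 100 mm high; origin under its centre.
- tin: Bystander: open aluminium tin, 72 mm in diameter, 70 mm high; origin under its centre.
- brush: Bystander: brush 190 mm long, lying; origin under its middle.
- angle: Bystander: dark steel angle piece, 50 x 90 mm, 50 mm high; origin under its centre.
Mind the look-alikes: they are no part of the job. There is more than one size of the roller; the job needs the middle-sized.

How it is judged:
By the outcome, as a careful person would: the job done as asked, in the order asked, and still so for the second after the job is handed in, with the robot touching nothing.
It also fails if it takes over 67 s, if anything falls off the work surface, if the arm or the gripper's body presses on something with over 40 N, if the wrist force passes 120 N, or if a joint passes its speed limit or range.

## Working session

There is one attempt and no reset: what is moved stays moved. The work goes in short steps, Python scripts to look and compute and a tool call to move; the robot and the scene stay as the last step left them, time stands still between calls to the robot, and variables do not carry over. Pictures are saved under pics/ and viewed, at most 10 in all, crops included, and the job is handed in when it is done.

Besides the shell and the picture viewer there is one more tool, called after "Emit:" in YAML: its name, and indented under it one key for each argument. step_arm: Moves the arm, as the interface text tells. Its arguments: {"type":"object","properties":{"commands":{"type":"array","items":{"type":"number"}},"jaw":{"type":"number"},"grip_force":{"type":"number"}},"required":["commands"]}

```bash
mkdir -p pics && cat > h.py <<'E'
import numpy as np, cv2
from station import manip
def snap(n,save=None):
    s=manip.snapshot(n); 
    if save: cv2.imwrite('pics/'+save,s['pixels'])
    return s
def ray(s,u,v):
    d=np.array([s['k1'],0,0,0,0],float); K=np.array([[s['fx'],0,s['cx']],[0,s['fy'],s['cy']],[0,0,1]])
    p=cv2.undistortPoints(np.array([[[u,v]]],float),K,d)[0,0]
    R=np.array(s['R']);t=np.array(s['t'])
    return -R.T@t, R.T@np.array([p[0],p[1],1])
def onz(s,u,v,z):
    c,d=ray(s,u,v); return c+d*(z-c[2])/d[2]
def proj(s,X):
    R=np.array(s['R']);t=np.array(s['t']);c=R@np.array(X,float)+t
    a,b=c[0]/c[2],c[1]/c[2]; f=1+s['k1']*(a*a+b*b)
    return np.array([s['fx']*a*f+s['cx'],s['fy']*b*f+s['cy']])
E
python3 - <<'E'
from h import *
for n in('top','scene'):
    s=snap(n,n+'0.png'); print(n,s['fx'],s['k1'],-np.array(s['R']).T@s['t'],np.array(s['R']).round(2).tolist())
st=manip.sense();print({k:st[k] for k in('t','tcp_pos','tool_rot','force','finger_gap')},manip.tcp_to_grasp)
E
```

```text
top 442.50753807037194 0.021199024919423822 [0.40928745 0.0438522  1.27714409] [[0.02, -1.0, -0.02], [-0.99, -0.01, -0.11], [0.11, 0.02, -0.99]]
scene 458.0359352036988 -0.05586122618867842 [1.18026348 1.01515299 0.81942052] [[-0.83, 0.56, -0.02], [0.33, 0.45, -0.83], [-0.46, -0.69, -0.56]]
{'t': 0.1, 'tcp_pos': array([0.25605483, 0.56944978, 0.23046626]), 'tool_rot': array([ 2.09836194e-01,  9.77736094e-01, -8.78708610e-04, -3.61949973e-04]), 'force': array([ 0.46454367, -0.86963623, -0.48040426]), 'finger_gap': 1.000764180081649} 0.0187
```

View pics/top0.png

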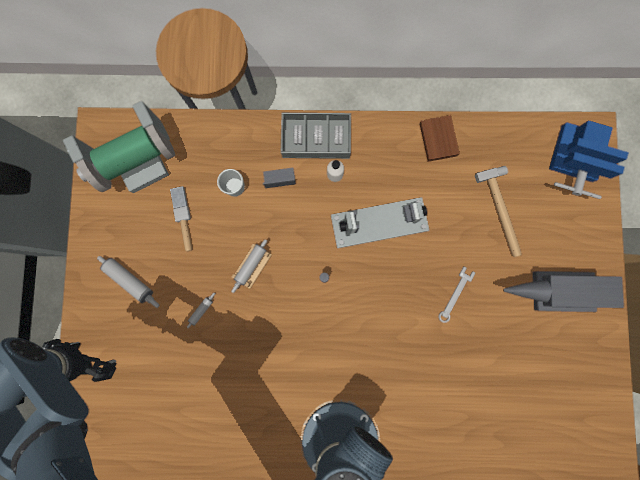

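View pics/scene0.png

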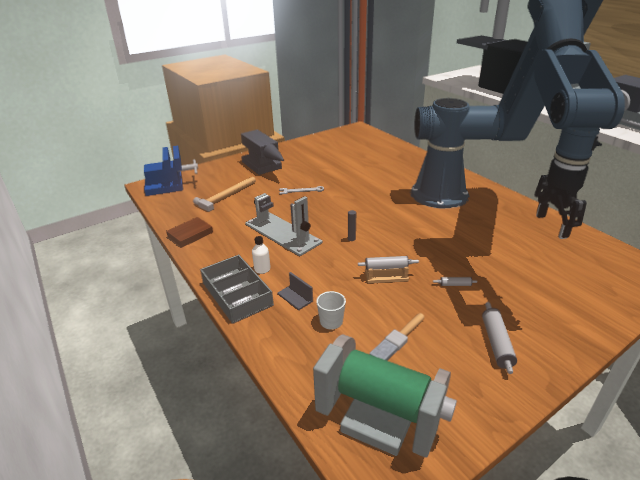

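Top view: the rest and roller are at about (252,265) and the stand runs from (335,232) to (427,215). The tall cheek is at the left (+y) in the top view, and at (300,215) in the scene view. I'll enlarge both crops for detail.

```bash
python3 - <<'E'
import cv2,numpy as np
t=cv2.imread('pics/top0.png');s=cv2.imread('pics/scene0.png')
f=lambda im,x,y,w,h,k:cv2.resize(im[y:y+h,x:x+w],None,fx=k,fy=k,interpolation=cv2.INTER_CUBIC)
a=np.hstack([f(t,220,230,66,70,4),f(t,322,190,116,70,4)])
b=np.hstack([f(s,350,245,75,45,4),f(s,240,185,90,70,4)[:180]*0]) if 0 else None
c=f(s,350,245,75,70,4);d=f(s,240,185,90,70,4)
e=np.hstack([c,d]);W=max(a.shape[1],e.shape[1])
p=lambda i:cv2.copyMakeBorder(i,0,0,0,W-i.shape[1],cv2.BORDER_CONSTANT)
o=np.vstack([p(a),p(e)]);print(o.shape);cv2.imwrite('pics/crop1.png',o)
E
```

```text
(560, 728, 3)
```

View pics/crop1.png

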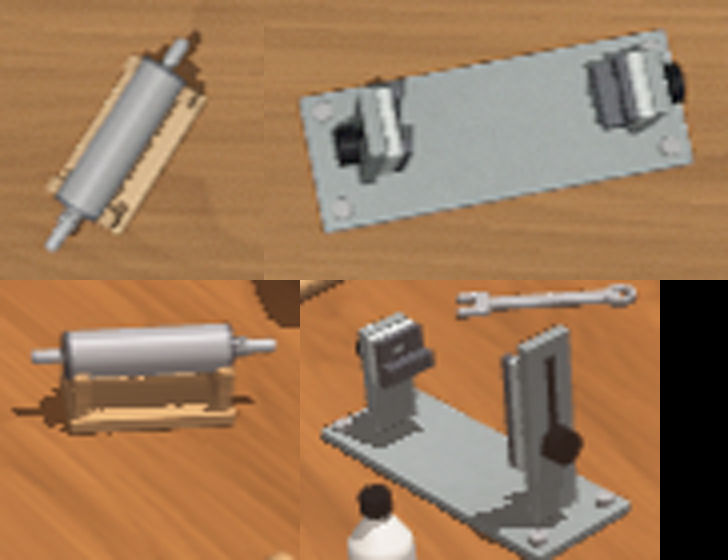

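The sprung pin (longer, with coils) is at the roller's +y, nearer-robot end, at top pixel (232,292). The plain pin tip is at (266,240). In the scene view, the low cheek is the dark block at (341,272), and the tall cheek's groove faces away from that camera.

```bash
cat >> h.py <<'E'
def plate(s,img):
    hsv=cv2.cvtColor(img,cv2.COLOR_BGR2HSV)
    m=((hsv[...,1]<60)&(hsv[...,2]>90)).astype(np.uint8)*255
    m[:, :325]=0;m[:,435:]=0;m[:190]=0;m[255:]=0
    m=cv2.morphologyEx(m,cv2.MORPH_OPEN,np.ones((3,3)))
    c=max(cv2.contours(m) if 0 else cv2.findContours(m,0,2)[0],key=cv2.contourArea)
    P=np.array([onz(s,*p[0],.01)[:2] for p in c],np.float32)
    return c,P
E
python3 - <<'E'
from h import *
s=snap('top');im=s['pixels']
c,P=plate(s,im);r=cv2.minAreaRect(P);print('plate',r,cv2.boxPoints(r).round(4).tolist())
for u,v in[(331,214.2),(422,197.5),(429,230.7),(337.7,248)]:print(onz(s,u,v,.01).round(4))
# roller
hsv=cv2.cvtColor(im,cv2.COLOR_BGR2HSV);m=((hsv[...,1]<55)&(hsv[...,2]>80)).astype(np.uint8)*255
m[:,:225]=0;m[:,275:]=0;m[:234]=0;m[298:]=0
c=max(cv2.findContours(m,0,2)[0],key=cv2.contourArea)
P=np.array([onz(s,*p[0],.05)[:2] for p in c],np.float32);print('roller',cv2.contourArea(c),cv2.minAreaRect(P),P.min(0),P.max(0))
fl=cv2.fitLine(P,cv2.DIST_L2,0,.01,.01).ravel();d=fl[:2];pr=(P-fl[2:])@d;print(d,fl[2:],fl[2:]+d*pr.min(),fl[2:]+d*pr.max())
S=snap('scene')
for n,u,v in[('spring',350+275/4,245+(345-280)/4),('fixed',350+32/4,245+(356-280)/4)]:print(n,onz(S,u,v,.047).round(4))
for n,u,v in[('spring',232.5,291.5),('fixed',266,240)]:print(n,onz(s,u,v,.047).round(4))
E
```

```text
plate ((0.6098875403404236, -0.10821585357189178), (0.1005147323012352, 0.2705893814563751), 11.605113983154297) [[0.5333999991416931, 0.0142000000923872], [0.5878999829292297, -0.250900000333786], [0.6862999796867371, -0.2305999994277954], [0.6319000124931335, 0.03440000116825104]]
[0.6316 0.0318 0.01  ]
[ 0.684  -0.2312  0.01  ]
[ 0.5872 -0.2504  0.01  ]
[0.5334 0.0113 0.01  ]
roller 526.0 ((0.47671011090278625, 0.2586972117424011), (0.03383975103497505, 0.17126311361789703), 58.90627670288086) [0.40328023 0.21279766] [0.54912543 0.30562338]
[ 0.85347813 -0.52112865] [0.4778917  0.25884044] [0.40401208 0.3039509 ] [0.5501865  0.21469764]
spring [0.4029 0.3061 0.047 ]
fixed [0.5483 0.2167 0.047 ]
spring [0.4047 0.3021 0.047 ]
fixed [0.5495 0.2134 0.047 ]
```

```bash
cat >> h.py <<'E'
from scipy.spatial.transform import Rotation as Ro
def go(p,yaw):
    st=manip.sense();R0=Ro.from_quat(st['tool_rot'])
    a=np.radians(yaw);x=np.array([np.cos(a),np.sin(a),0]);z=np.array([0,0,-1.]);y=np.cross(z,x)
    T=Ro.from_matrix(np.c_[x,y,z])
    print('shift',R0.inv().apply(np.array(p)-st['tcp_pos']).round(4),'rot',np.degrees((R0.inv()*T).as_rotvec()).round(2))
YS=101.6;C=np.array([.610,-.108]);ex=np.array([.9796,.2014]);ey=np.array([-.2014,.9796])
def stand(x,y,z): return np.r_[C+ex*x+ey*y,z]
def show():
    st=manip.sense();p=st['tcp_pos'];d=p[:2]-C
    e=Ro.from_quat(st['tool_rot']).as_matrix()
    f=np.array(st['force']);print('t',st['t'],'tcp',p.round(4),'stand xy',(d@ex).round(4),(d@ey).round(4),'yaw',np.degrees(np.arctan2(e[1,0],e[0,0])).round(2),'toolz',e[:,2].round(3),'F',f.round(2),'Fstand',(f[:2]@ex).round(2),(f[:2]@ey).round(2),'gap',st['finger_gap'],st['gripper_force'],'q',np.round(st['q'],2))
E
python3 - <<'E'
from h import *
show();go([.481,.257,.13],148.75)
E
```

```text
t 0.2 tcp [0.2562 0.5696 0.2307] stand xy -0.2102 0.7351 yaw 155.78 toolz [-0.001 -0.001 -1.   ] F [ 0.53  0.42 -0.78] Fstand 0.6 0.31 gap 0.9981089248036066 0.0 q [ 0.97  0.53  1.43 -0.    1.18 -0.18]
shift [-0.3333 -0.1927  0.1009] rot [-0.08 -0.01  7.03]
```

Emit:
step_arm:
  commands: [-0.02, -0.012, 0.006, 0, 0, 0.4, -0.06, -0.035, 0.018, 0, 0, 1.3, -0.11, -0.064, 0.033, 0, 0, 2.5, -0.16, -0.093, 0.049, 0, 0, 3.5, -0.21, -0.121, 0.064, 0, 0, 4.5, -0.255, -0.147, 0.077, 0, 0, 5.5, -0.295, -0.17, 0.089, 0, 0, 6.3, -0.32, -0.185, 0.097, 0, 0, 6.8, -0.333, -0.193, 0.101, 0, 0, 7, -0.333, -0.193, 0.101, 0, 0, 7]
  jaw: 100
  grip_force: 80

```text
t: 1.2
tcp_pos: [0.4829, 0.2543, 0.1292]
tool_rot: [0.272, 0.962, -0.0, -0.0]
force: [-0.5, 0.7, 0.2]
finger_gap: 1.0
gripper_force: 0.0
```

```bash
python3 - <<'E'
from h import *
show();go([.481,.257,.028],148.75)
E
```

```text
t 1.2 tcp [0.4829 0.2543 0.1292] stand xy -0.0515 0.3805 yaw 148.48 toolz [-0.001 -0.001 -1.   ] F [-0.5   0.67  0.18] Fstand -0.36 0.76 gap 1.0003657562822883 0.0 q [ 0.28  0.57  1.72 -0.    0.85 -0.74]
shift [0.003  0.0014 0.1012] rot [-0.06 -0.01 -0.27]
```

Emit:
step_arm:
  commands: [0.002, 0.001, 0.01, 0, 0, 0, 0.002, 0.001, 0.025, 0, 0, 0, 0.002, 0.001, 0.042, 0, 0, 0, 0.002, 0.001, 0.06, 0, 0, 0, 0.002, 0.001, 0.075, 0, 0, 0, 0.002, 0.001, 0.087, 0, 0, 0, 0.002, 0.001, 0.096, 0, 0, 0, 0.002, 0.001, 0.1, 0, 0, 0, 0.002, 0.001, 0.1, 0, 0, 0, 0.002, 0.001, 0.1, 0, 0, 0]

```text
t: 2.2
tcp_pos: [0.48, 0.2595, 0.0307]
tool_rot: [0.269, 0.963, 0.0, 0.0]
force: [0.2, -0.5, 0.9]
finger_gap: 1.001
gripper_force: 0.0
```

Emit:
step_arm:
  commands: [0, 0, 0, 0, 0, 0, 0, 0, 0, 0, 0, 0, 0, 0, 0, 0, 0, 0, 0, 0, 0, 0, 0, 0, 0, 0, 0, 0, 0, 0, 0, 0, 0, 0, 0, 0, 0, 0, 0, 0, 0, 0, 0, 0, 0, 0, 0, 0, 0, 0, 0, 0, 0, 0, 0, 0, 0, 0, 0, 0]
  jaw: 0
  grip_force: 80

```text
t: 3.2
tcp_pos: [0.4798, 0.2591, 0.0309]
tool_rot: [0.269, 0.963, 0.0, 0.0]
force: [0.3, -1.4, 5.7]
finger_gap: 0.374
gripper_force: 78.9
```

```bash
python3 - <<'E'
from h import *
show()
E
```

```text
t 3.2 tcp [0.4798 0.2591 0.0309] stand xy -0.0536 0.3858 yaw 148.78 toolz [ 0. -0. -1.] F [ 0.3  -1.39  5.68] Fstand 0.02 -1.42 gap 0.3735413698789402 78.88572692871094 q [ 0.29  0.73  1.77 -0.    0.63 -0.74]
```

Emit:
step_arm:
  commands: [0, 0, -0.006, 0, 0, 0, 0, 0, -0.02, 0, 0, 0, 0, 0, -0.04, 0, 0, 0, 0, 0, -0.065, 0, 0, 0, 0, 0, -0.09, 0, 0, 0, 0, 0, -0.115, 0, 0, 0, 0, 0, -0.14, 0, 0, 0, 0, 0, -0.165, 0, 0, 0, 0, 0, -0.183, 0, 0, 0, 0, 0, -0.19, 0, 0, 0]

```text
t: 4.2
tcp_pos: [0.4803, 0.2595, 0.2228]
tool_rot: [0.269, 0.963, 0.001, 0.002]
force: [-0.4, -0.1, -3.7]
finger_gap: 0.373
gripper_force: 79.6
```

```bash
python3 - <<'E'
from h import *
show();go(stand(0,-.022,.22),YS)
E
```

```text
t 4.2 tcp [0.4803 0.2595 0.2228] stand xy -0.0531 0.3862 yaw 148.78 toolz [ 0.004  0.001 -1.   ] F [-0.4  -0.05 -3.67] Fstand -0.41 0.03 gap 0.37285558083353465 79.59561824798584 q [ 0.29  0.43  1.64  0.    1.06 -0.74]
shift [-0.3164 -0.2632  0.0028] rot [ 0.22  0.07 47.18]
```

Emit:
step_arm:
  commands: [-0.012, -0.01, 0, 0, 0, 2, -0.04, -0.033, 0, 0, 0, 6, -0.08, -0.066, 0, 0, 0, 12, -0.12, -0.1, 0, 0, 0, 18, -0.16, -0.133, 0, 0, 0, 24, -0.2, -0.166, 0, 0, 0, 30, -0.24, -0.2, 0, 0, 0, 36, -0.275, -0.229, 0.001, 0, 0, 41.5, -0.302, -0.251, 0.002, 0, 0, 45.5, -0.316, -0.263, 0.003, 0.2, 0, 47.2]

```text
t: 5.2
tcp_pos: [0.6136, -0.1348, 0.2155]
tool_rot: [0.635, 0.773, -0.003, -0.001]
force: [0.0, 0.4, -3.4]
finger_gap: 0.372
gripper_force: 79.8
```

Emit:
step_arm:
  commands: [0, 0, 0, 0, 0, 0, 0, 0, 0, 0, 0, 0, 0, 0, 0, 0, 0, 0, 0, 0, 0, 0, 0, 0, 0, 0, 0, 0, 0, 0, 0, 0, 0, 0, 0, 0, 0, 0, 0, 0, 0, 0, 0, 0, 0, 0, 0, 0, 0, 0, 0, 0, 0, 0, 0, 0, 0, 0, 0, 0]

```text
t: 6.2
tcp_pos: [0.6136, -0.1296, 0.2173]
tool_rot: [0.632, 0.775, -0.002, -0.0]
force: [-0.0, 0.1, -3.1]
finger_gap: 0.372
gripper_force: 79.8
```

```bash
python3 - <<'E'
from h import *
show()
t=snap('top','top1.png')['pixels'];s=snap('scene','scene1.png')['pixels']
f=lambda im,x,y,w,h,k:cv2.resize(im[y:y+h,x:x+w],None,fx=k,fy=k,interpolation=cv2.INTER_CUBIC)
a=f(t,320,170,120,90,5);b=f(s,235,140,120,115,5)
cv2.imwrite('pics/crop2.png',np.vstack([f(t,320,165,120,90,4),f(s,230,120,120,60,4)*0])[:360]);cv2.imwrite('pics/crop3.png',b)
E
```

```text
t 6.2 tcp [ 0.6136 -0.1296  0.2173] stand xy -0.0009 -0.0219 yaw 101.57 toolz [-0.003 -0.002 -1.   ] F [-0.    0.06 -3.14] Fstand 0.01 0.06 gap 0.3718446917098089 79.80878949165344 q [-0.38  0.55  1.44 -0.    1.16 -0.59]
```

View pics/crop3.png

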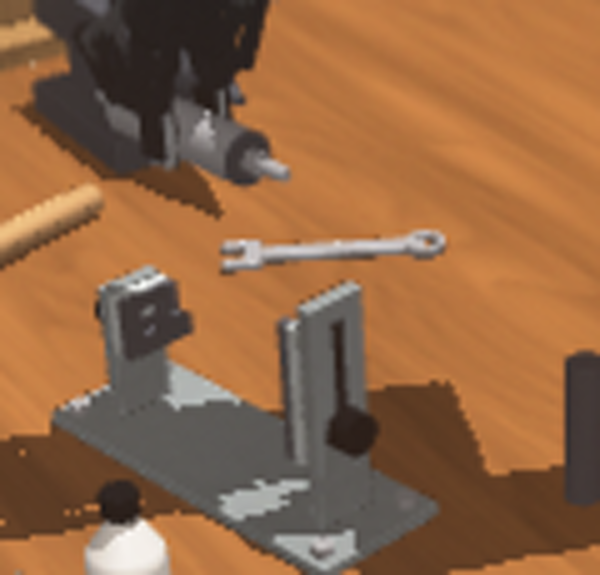

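View pics/crop2.png

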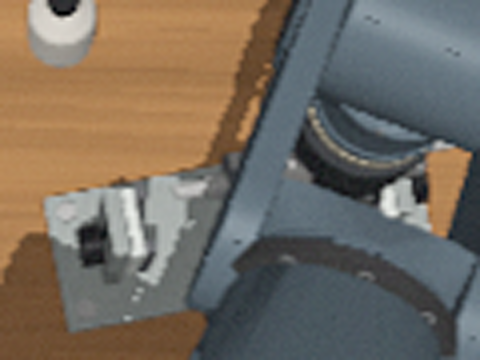

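Crop 3 shows the spring tip at scene px (293,175). The low cheek's inner face has top corners at about (259,199.4) and (270.5,195), and the tall cheek's inner top corner is at about (291,203.5). I'll cast these onto the stand's planes.

```bash
python3 - <<'E'
from h import *
s=snap('scene')
def pl(u,v,y):
    c,d=ray(s,235+u/5,140+v/5); n=np.r_[ey,0]; k=(n@stand(0,y,0)-n@c)/(n@d);p=c+k*d; return ((p[:2]-C)@ex).round(4),p[2].round(4)
def px(u,v,x):
    c,d=ray(s,235+u/5,140+v/5); n=np.r_[ex,0]; k=(n@stand(x,0,0)-n@c)/(n@d);p=c+k*d; return ((p[:2]-C)@ey).round(4),p[2].round(4)
for u,v in[(120,297),(178,275),(122,360)]:print('low',pl(u,v,-.075))
for u,v in[(279,318),(291,458)]:print('tall x22',px(u,v,.022),pl(u,v,.075))
print('tall column top',pl(302,308,.09),pl(358,285,.106))
print('spring tip',px(289,175,0))
for u,v in[(52,415),(435,505),(330,575)]:
  p=onz(s,235+u/5,140+v/5,.01);d=p[:2]-C;print('base',(d@ex).round(4),(d@ey).round(4))
for h in(.086,.1,.114):
  print(h,[((proj(s,stand(*X))-[235,140])*5).round(0).tolist() for X in((.022,-.075,h+.014),(-.022,-.075,h+.014),(.022,.075,h+.06))])
E
```

```text
low (np.float64(0.0219), np.float64(0.1074))
low (np.float64(-0.0262), np.float64(0.1039))
low (np.float64(0.026), np.float64(0.0623))
tall x22 (np.float64(0.0811), np.float64(0.1516)) (np.float64(0.0169), np.float64(0.1471))
tall x22 (np.float64(0.0829), np.float64(0.0537)) (np.float64(0.0153), np.float64(0.047))
tall column top (np.float64(0.0113), np.float64(0.1572)) (np.float64(-0.0195), np.float64(0.1659))
spring tip (np.float64(0.073), np.float64(0.2341))
base 0.0513 -0.1266
base -0.0461 0.1383
base 0.0497 0.1441
0.086 [[121.0, 307.0], [174.0, 283.0], [273.0, 323.0]]
0.1 [[119.0, 288.0], [172.0, 264.0], [271.0, 302.0]]
0.114 [[117.0, 269.0], [170.0, 244.0], [270.0, 281.0]]
```

Emit:
step_arm:
  commands: [0, 0.001, 0.006, -0.1, 0.1, 0, 0, 0.001, 0.018, -0.1, 0.1, 0, 0, 0.001, 0.032, -0.1, 0.1, 0, 0, 0.001, 0.048, -0.1, 0.1, 0, 0, 0.001, 0.062, -0.1, 0.1, 0, 0, 0.001, 0.076, -0.1, 0.1, 0, 0, 0.001, 0.088, -0.1, 0.1, 0, 0, 0.001, 0.097, -0.1, 0.1, 0, 0, 0.001, 0.101, -0.1, 0.1, 0, 0, 0.001, 0.101, -0.1, 0.1, 0]

```text
t: 7.35
tcp_pos: [0.6141, -0.1294, 0.1157]
tool_rot: [0.632, 0.775, -0.001, -0.001]
force: [0.0, 0.4, -3.4]
finger_gap: 0.369
gripper_force: 79.8
```

```bash
python3 - <<'E'
from h import *
show()
t=snap('top')['pixels'];s=snap('scene')['pixels']
f=lambda im,x,y,w,h,k:cv2.resize(im[y:y+h,x:x+w],None,fx=k,fy=k,interpolation=cv2.INTER_CUBIC)
cv2.imwrite('pics/crop4.png',np.hstack([f(t,325,185,60,65,6)[:390],f(s,245,170,65,65,6)]))
E
```

```text
t 7.35 tcp [ 0.6141 -0.1294  0.1157] stand xy -0.0003 -0.0218 yaw 101.57 toolz [-0.002  0.    -1.   ] F [ 0.03  0.42 -3.41] Fstand 0.11 0.4 gap 0.3687142920454748 79.80120062828064 q [-0.39  0.67  1.52 -0.    0.95 -0.59]
```

View pics/crop4.png

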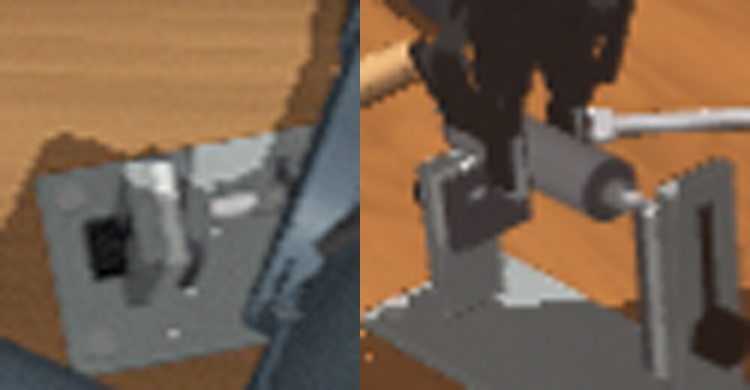

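Emit:
step_arm:
  commands: [0.002, 0, 0, 0, 0, 0, 0.004, 0, 0, 0, 0, 0, 0.006, 0, 0, 0, 0, 0, 0.008, 0, 0, 0, 0, 0, 0.01, 0, 0, 0, 0, 0, 0.011, 0, 0, 0, 0, 0, 0.012, 0, 0, 0, 0, 0, 0.013, 0, 0, 0, 0, 0, 0.014, 0, 0, 0, 0, 0, 0.014, 0, 0, 0, 0, 0]

```text
t: 8.45
tcp_pos: [0.6114, -0.1156, 0.1163]
tool_rot: [0.632, 0.775, -0.0, -0.001]
force: [0.8, 0.2, -3.1]
finger_gap: 0.374
gripper_force: 79.8
```

```bash
python3 -c "
from h import *
show()"
```

```text
t 8.45 tcp [ 0.6114 -0.1156  0.1163] stand xy -0.0002 -0.0078 yaw 101.58 toolz [-0.002  0.    -1.   ] F [ 0.79  0.18 -3.13] Fstand 0.8 0.02 gap 0.3737009463099436 79.80142593383789 q [-0.37  0.67  1.53 -0.    0.94 -0.57]
```

Emit:
step_arm:
  commands: [0.002, 0, 0, 0, 0, 0, 0.004, 0, 0, 0, 0, 0, 0.006, 0, 0, 0, 0, 0, 0.007, 0, 0, 0, 0, 0, 0.008, 0, 0, 0, 0, 0, 0.009, 0, 0, 0, 0, 0, 0.01, 0, 0, 0, 0, 0, 0.011, 0, 0, 0, 0, 0, 0.012, 0, 0, 0, 0, 0, 0.012, 0, 0, 0, 0, 0]

```text
t: 9.45
tcp_pos: [0.6098, -0.1057, 0.1167]
tool_rot: [0.632, 0.775, -0.001, 0.001]
force: [0.5, -6.9, -3.5]
finger_gap: 0.374
gripper_force: 79.7
```

```bash
python3 -c "
from h import *
show()"
```

```text
t 9.45 tcp [ 0.6098 -0.1057  0.1167] stand xy 0.0002 0.0023 yaw 101.62 toolz [ 0.    -0.003 -1.   ] F [ 0.48 -6.91 -3.45] Fstand -0.92 -6.87 gap 0.3738814896083395 79.67583060264587 q [-0.35  0.66  1.55 -0.    0.93 -0.55]
```

Emit:
step_arm:
  commands: [0.001, 0, 0, 0, 0, 0, 0.002, 0, 0, 0, 0, 0, 0.003, 0, 0, 0, 0, 0, 0.004, 0, 0, 0, 0, 0, 0.005, 0, 0, 0, 0, 0, 0.006, 0, 0, 0, 0, 0, 0.007, 0, 0, 0, 0, 0, 0.008, 0, 0, 0, 0, 0, 0.009, 0, 0, 0, 0, 0, 0.009, 0, 0, 0, 0, 0]

```text
t: 10.45
tcp_pos: [0.6084, -0.0985, 0.1169]
tool_rot: [0.632, 0.775, -0.002, 0.002]
force: [0.4, -10.7, -3.9]
finger_gap: 0.374
gripper_force: 79.7
```

```bash
python3 -c "
from h import *
show()
s=snap('scene')['pixels']
cv2.imwrite('pics/crop5.png',cv2.resize(s[165:240,235:315],None,fx=8,fy=8,interpolation=cv2.INTER_CUBIC))"
```

```text
t 10.45 tcp [ 0.6084 -0.0985  0.1169] stand xy 0.0004 0.0096 yaw 101.65 toolz [ 0.001 -0.006 -1.   ] F [  0.37 -10.75  -3.93] Fstand -1.8 -10.61 gap 0.3740616066563121 79.6539044380188 q [-0.34  0.66  1.55 -0.01  0.93 -0.54]
```

View pics/crop5.png

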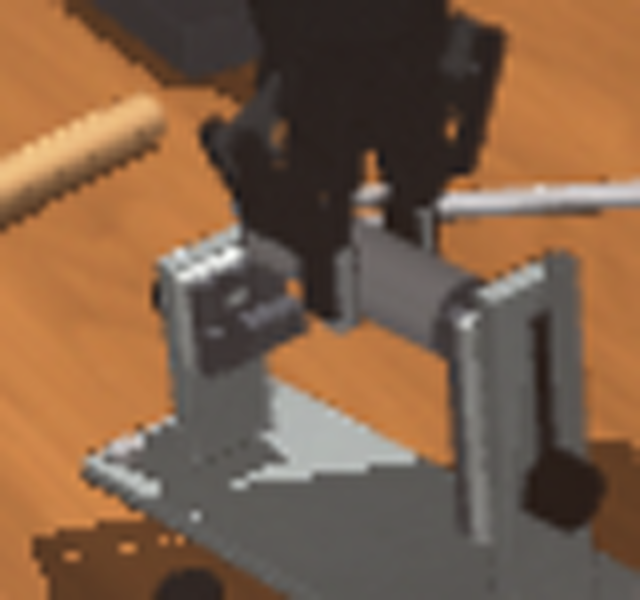

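Emit:
step_arm:
  commands: [0.001, 0, 0, 0, 0.1, 0, 0.002, 0, 0, 0, 0.2, 0, 0.0025, 0, 0.002, 0, 0.3, 0, 0.0025, 0, 0.004, 0, 0.35, 0, 0.0025, 0, 0.006, 0, 0.35, 0, 0.0025, 0, 0.008, 0, 0.35, 0, 0.0025, 0, 0.01, 0, 0.35, 0, 0.0025, 0, 0.012, 0, 0.35, 0, 0.0025, 0, 0.014, 0, 0.35, 0, 0.0025, 0, 0.014, 0, 0.35, 0]

```text
t: 11.5
tcp_pos: [0.6102, -0.0967, 0.1041]
tool_rot: [0.632, 0.775, 0.002, 0.002]
force: [2.5, -10.7, 0.1]
finger_gap: 0.369
gripper_force: 80.0
```

```bash
python3 -c "
from h import *
show()"
```

```text
t 11.5 tcp [ 0.6102 -0.0967  0.1041] stand xy 0.0025 0.0111 yaw 101.57 toolz [ 0.005 -0.    -1.   ] F [  2.5  -10.73   0.08] Fstand 0.29 -11.02 gap 0.3689561198255202 79.95059967041016 q [-0.34  0.68  1.56  0.    0.9  -0.54]
```

```bash
python3 -c "
from h import *
show();st=manip.sense();T=st['ft_torque'];print('T stand x,y,z',T[:2]@ex,T[:2]@ey,T[2])
s=snap('scene')['pixels'];t=snap('top','top5.png')['pixels']
show();st=manip.sense();T=st['ft_torque'];print('T stand x,y,z',T[:2]@ex,T[:2]@ey,T[2])
f=lambda im,x,y,w,h,k:cv2.resize(im[y:y+h,x:x+w],None,fx=k,fy=k,interpolation=cv2.INTER_CUBIC)
cv2.imwrite('pics/crop6.png',np.hstack([f(s,235,165,80,75,6),f(t,395,185,42,75,6)]))"
```

```text
t 11.5 tcp [ 0.6102 -0.0967  0.1041] stand xy 0.0025 0.0111 yaw 101.57 toolz [ 0.005 -0.    -1.   ] F [  2.5  -10.73   0.08] Fstand 0.29 -11.02 gap 0.3689561198255202 79.95059967041016 q [-0.34  0.68  1.56  0.    0.9  -0.54]
T stand x,y,z -1.527529120365648 0.004339590198259381 -0.028180955925823908
t 11.6 tcp [ 0.6102 -0.0967  0.1042] stand xy 0.0025 0.011 yaw 101.58 toolz [ 0.005 -0.    -1.   ] F [  1.21 -11.62  -0.93] Fstand -1.15 -11.62 gap 0.37050379129423305 79.94507074356079 q [-0.34  0.68  1.56  0.    0.9  -0.54]
T stand x,y,z -1.5588322697749872 0.008623382985674478 0.044750891006820656
```

View pics/crop6.png

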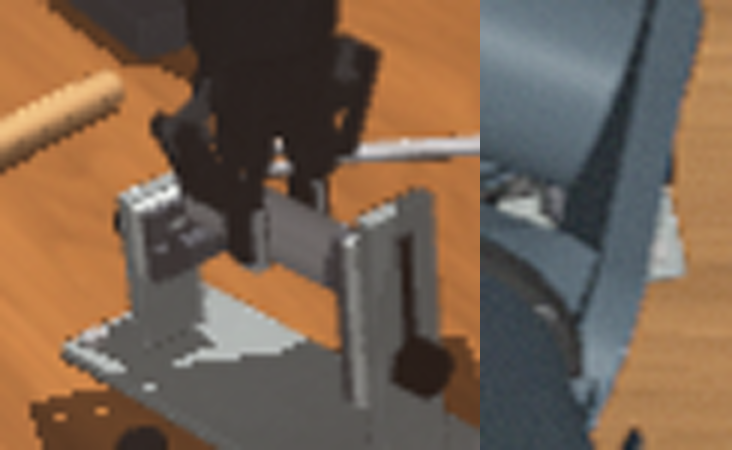

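Everything looks free: the roller sits between the cheeks and its plain end is inboard of the low cheek. The small upward force fits friction of the pin on the back wall. I'll trim the 2 mm drift in x and re-check.

Emit:
step_arm:
  commands: [0, -0.001, 0, 0.1, 0, 0, 0, -0.002, 0, 0.2, 0, 0, 0, -0.002, 0, 0.3, 0, 0, 0, -0.002, 0, 0.3, 0, 0, 0, -0.002, 0, 0.3, 0, 0, 0, -0.002, 0, 0.3, 0, 0, 0, -0.002, 0, 0.3, 0, 0, 0, -0.002, 0, 0.3, 0, 0, 0, -0.002, 0, 0.3, 0, 0, 0, -0.002, 0, 0.3, 0, 0]

```text
t: 12.6
tcp_pos: [0.6097, -0.0972, 0.1045]
tool_rot: [0.633, 0.775, 0.0, 0.002]
force: [5.2, -10.6, -1.1]
finger_gap: 0.374
gripper_force: 79.9
```

```bash
cat >> h.py <<'E'
def tq():
    T=manip.sense()['ft_torque'];print('T stand',(T[:2]@ex).round(3),(T[:2]@ey).round(3),T[2].round(3))
E
python3 -c "
from h import *
show();tq()"
```

```text
t 12.6 tcp [ 0.6097 -0.0972  0.1045] stand xy 0.0018 0.0107 yaw 101.52 toolz [ 0.004 -0.002 -1.   ] F [  5.21 -10.61  -1.08] Fstand 2.97 -11.44 gap 0.37385403871944983 79.94551420211792 q [-0.34  0.68  1.56 -0.    0.9  -0.54]
T stand -1.607 -0.381 -0.147
```

Emit:
step_arm:
  commands: [0, 0.001, 0, -0.1, 0, 0, 0, 0.002, 0, -0.2, 0, 0, 0, 0.003, 0, -0.3, 0, 0, 0, 0.004, 0, -0.3, 0, 0, 0, 0.005, 0, -0.3, 0, 0, 0, 0.006, 0, -0.3, 0, 0, 0, 0.006, 0, -0.3, 0, 0, 0, 0.006, 0, -0.3, 0, 0, 0, 0.006, 0, -0.3, 0, 0, 0, 0.006, 0, -0.3, 0, 0]

```text
t: 13.6
tcp_pos: [0.612, -0.0958, 0.1033]
tool_rot: [0.632, 0.775, 0.0, 0.0]
force: [-0.6, -12.5, -1.6]
finger_gap: 0.372
gripper_force: 80.0
```

```bash
python3 -c "
from h import *
show();tq()"
```

```text
t 13.6 tcp [ 0.612  -0.0958  0.1033] stand xy 0.0044 0.0115 yaw 101.66 toolz [ 0.001 -0.    -1.   ] F [ -0.57 -12.46  -1.6 ] Fstand -3.06 -12.09 gap 0.37249727218953094 79.96609210968018 q [-0.34  0.68  1.55 -0.    0.91 -0.54]
T stand -1.728 0.388 0.205
```

Emit:
step_arm:
  commands: [0, 0, 0.001, 0, 0, 0, 0, 0, 0.002, 0, 0, 0, 0, 0, 0.003, 0, 0, 0, 0, 0, 0.004, 0, 0, 0, 0, 0, 0.005, 0, 0, 0, 0, 0, 0.006, 0, 0, 0, 0, 0, 0.006, 0, 0, 0, 0, 0, 0.006, 0, 0, 0, 0, 0, 0.006, 0, 0, 0, 0, 0, 0.006, 0, 0, 0]

```text
t: 14.6
tcp_pos: [0.6137, -0.0958, 0.0981]
tool_rot: [0.632, 0.775, 0.001, 0.002]
force: [1.4, -10.9, 0.4]
finger_gap: 0.372
gripper_force: 80.0
```

```bash
python3 -c "
from h import *
show();tq()"
```

```text
t 14.6 tcp [ 0.6137 -0.0958  0.0981] stand xy 0.0061 0.0112 yaw 101.59 toolz [ 0.005 -0.    -1.   ] F [  1.37 -10.9    0.45] Fstand -0.85 -10.95 gap 0.37201504751741665 80.0239884853363 q [-0.34  0.69  1.55  0.    0.89 -0.54]
T stand -1.497 0.086 0.052
```

Emit:
step_arm:
  commands: [0, -0.001, 0, 0, 0, 0, 0, -0.002, 0, 0, 0, 0, 0, -0.003, 0, 0, 0, 0, 0, -0.004, 0, 0, 0, 0, 0, -0.005, 0, 0, 0, 0, 0, -0.006, 0, 0, 0, 0, 0, -0.007, 0, 0, 0, 0, 0, -0.007, 0, 0, 0, 0, 0, -0.007, 0, 0, 0, 0, 0, -0.007, 0, 0, 0, 0]

```text
t: 15.6
tcp_pos: [0.6091, -0.0974, 0.0983]
tool_rot: [0.633, 0.774, 0.003, 0.004]
force: [5.8, -10.3, -2.3]
finger_gap: 0.367
gripper_force: 79.9
```

```bash
python3 -c "
from h import *
show();tq()"
```

```text
t 15.6 tcp [ 0.6091 -0.0974  0.0983] stand xy 0.0013 0.0106 yaw 101.5 toolz [ 0.01  -0.001 -1.   ] F [  5.77 -10.34  -2.34] Fstand 3.57 -11.29 gap 0.36740693398170515 79.8800003528595 q [-0.34  0.68  1.57  0.    0.88 -0.54]
T stand -1.729 -0.556 -0.254
```

Emit:
step_arm:
  commands: [0, 0, 0.001, 0.05, 0, 0, 0, 0, 0.002, 0.1, 0, 0, 0, 0, 0.003, 0.2, 0, 0, 0, 0, 0.004, 0.3, 0, 0, 0, 0, 0.005, 0.3, 0, 0, 0, 0, 0.006, 0.3, 0, 0, 0, 0, 0.006, 0.3, 0, 0, 0, 0, 0.006, 0.3, 0, 0, 0, 0, 0.006, 0.3, 0, 0, 0, 0, 0.006, 0.3, 0, 0]

```text
t: 16.6
tcp_pos: [0.6079, -0.0973, 0.0924]
tool_rot: [0.632, 0.775, -0.0, 0.001]
force: [3.0, -11.0, 0.8]
finger_gap: 0.369
gripper_force: 80.0
```

```bash
python3 -c "
from h import *
show();tq()"
```

```text
t 16.6 tcp [ 0.6079 -0.0973  0.0924] stand xy 0.0001 0.0109 yaw 101.56 toolz [ 0.002 -0.002 -1.   ] F [  3.04 -10.97   0.81] Fstand 0.77 -11.36 gap 0.3689499259747249 80.01021981239319 q [-0.34  0.69  1.57 -0.    0.88 -0.54]
T stand -1.531 -0.076 -0.094
```

Emit:
step_arm:
  commands: [0, 0, 0.001, 0, 0, 0, 0, 0, 0.002, 0, 0, 0, 0, 0, 0.003, 0, 0, 0, 0, 0, 0.004, 0, 0, 0, 0, 0, 0.005, 0, 0, 0, 0, 0, 0.006, 0, 0, 0, 0, 0, 0.006, 0, 0, 0, 0, 0, 0.006, 0, 0, 0, 0, 0, 0.006, 0, 0, 0, 0, 0, 0.006, 0, 0, 0]

```text
t: 17.6
tcp_pos: [0.6076, -0.0973, 0.0864]
tool_rot: [0.632, 0.775, -0.0, 0.001]
force: [1.8, -11.9, 0.7]
finger_gap: 0.374
gripper_force: 80.0
```

```bash
python3 -c "
from h import *
show();tq()"
```

```text
t 17.6 tcp [ 0.6076 -0.0973  0.0864] stand xy -0.0001 0.011 yaw 101.57 toolz [ 0.001 -0.001 -1.   ] F [  1.79 -11.87   0.65] Fstand -0.63 -11.99 gap 0.37402227494030743 80.04305720329285 q [-0.34  0.7   1.57 -0.    0.87 -0.54]
T stand -1.542 0.001 -0.01
```

Smooth; continue down.

Emit:
step_arm:
  commands: [0, 0, 0.001, 0, 0, 0, 0, 0, 0.002, 0, 0, 0, 0, 0, 0.003, 0, 0, 0, 0, 0, 0.004, 0, 0, 0, 0, 0, 0.005, 0, 0, 0, 0, 0, 0.006, 0, 0, 0, 0, 0, 0.006, 0, 0, 0, 0, 0, 0.006, 0, 0, 0, 0, 0, 0.006, 0, 0, 0, 0, 0, 0.006, 0, 0, 0]

```text
t: 18.6
tcp_pos: [0.6076, -0.0972, 0.0803]
tool_rot: [0.632, 0.775, -0.0, 0.001]
force: [2.5, -11.6, 0.7]
finger_gap: 0.372
gripper_force: 80.1
```

```bash
python3 -c "
from h import *
show();tq()"
```

```text
t 18.6 tcp [ 0.6076 -0.0972  0.0803] stand xy -0.0002 0.0111 yaw 101.57 toolz [ 0.001 -0.001 -1.   ] F [  2.5  -11.58   0.66] Fstand 0.12 -11.85 gap 0.3716538258580885 80.05424737930298 q [-0.34  0.71  1.57 -0.    0.85 -0.54]
T stand -1.502 0.051 0.012
```

Emit:
step_arm:
  commands: [0, 0, 0.0005, 0, 0, 0, 0, 0, 0.001, 0, 0, 0, 0, 0, 0.0015, 0, 0, 0, 0, 0, 0.002, 0, 0, 0, 0, 0, 0.0025, 0, 0, 0, 0, 0, 0.003, 0, 0, 0, 0, 0, 0.003, 0, 0, 0, 0, 0, 0.003, 0, 0, 0, 0, 0, 0.003, 0, 0, 0, 0, 0, 0.003, 0, 0, 0]

```text
t: 19.6
tcp_pos: [0.6076, -0.0972, 0.0774]
tool_rot: [0.632, 0.775, -0.0, 0.001]
force: [2.8, -11.1, -0.0]
finger_gap: 0.375
gripper_force: 80.1
```

```bash
python3 -c "
from h import *
show();tq()"
```

```text
t 19.6 tcp [ 0.6076 -0.0972  0.0774] stand xy -0.0002 0.0111 yaw 101.57 toolz [ 0.001 -0.001 -1.   ] F [  2.78 -11.09  -0.04] Fstand 0.49 -11.42 gap 0.374685141010441 80.06085991859436 q [-0.34  0.72  1.58 -0.    0.85 -0.54]
T stand -1.541 0.013 -0.006
```

Emit:
step_arm:
  commands: [0, 0, 0.0005, 0, 0, 0, 0, 0, 0.001, 0, 0, 0, 0, 0, 0.0015, 0, 0, 0, 0, 0, 0.002, 0, 0, 0, 0, 0, 0.0025, 0, 0, 0, 0, 0, 0.003, 0, 0, 0, 0, 0, 0.003, 0, 0, 0, 0, 0, 0.003, 0, 0, 0, 0, 0, 0.003, 0, 0, 0, 0, 0, 0.003, 0, 0, 0]

```text
t: 20.6
tcp_pos: [0.6076, -0.0972, 0.0744]
tool_rot: [0.632, 0.775, -0.0, 0.001]
force: [2.3, -10.4, 0.3]
finger_gap: 0.373
gripper_force: 80.1
```

```bash
python3 -c "
from h import *
show();tq()"
```

```text
t 20.6 tcp [ 0.6076 -0.0972  0.0744] stand xy -0.0002 0.0111 yaw 101.57 toolz [ 0.001 -0.001 -1.   ] F [  2.28 -10.38   0.26] Fstand 0.15 -10.63 gap 0.3732421197386678 80.05957245826721 q [-0.34  0.72  1.58 -0.    0.84 -0.54]
T stand -1.52 0.002 0.0
```

Emit:
step_arm:
  commands: [0, 0, 0.0005, 0, 0, 0, 0, 0, 0.001, 0, 0, 0, 0, 0, 0.0015, 0, 0, 0, 0, 0, 0.002, 0, 0, 0, 0, 0, 0.0025, 0, 0, 0, 0, 0, 0.003, 0, 0, 0, 0, 0, 0.003, 0, 0, 0, 0, 0, 0.003, 0, 0, 0, 0, 0, 0.003, 0, 0, 0, 0, 0, 0.003, 0, 0, 0]

```text
t: 21.6
tcp_pos: [0.6076, -0.0972, 0.0714]
tool_rot: [0.632, 0.775, -0.0, 0.001]
force: [2.1, -11.5, 1.2]
finger_gap: 0.37
gripper_force: 80.1
```

```bash
python3 -c "
from h import *
show();tq()"
```

```text
t 21.6 tcp [ 0.6076 -0.0972  0.0714] stand xy -0.0001 0.0111 yaw 101.58 toolz [ 0.001 -0.001 -1.   ] F [  2.11 -11.5    1.21] Fstand -0.25 -11.69 gap 0.3699606213657442 80.07479310035706 q [-0.34  0.72  1.58 -0.    0.84 -0.54]
T stand -1.594 0.003 -0.013
```

Emit:
step_arm:
  commands: [0, 0, 0.0005, 0, 0, 0, 0, 0, 0.001, 0, 0, 0, 0, 0, 0.0015, 0, 0, 0, 0, 0, 0.002, 0, 0, 0, 0, 0, 0.0025, 0, 0, 0, 0, 0, 0.003, 0, 0, 0, 0, 0, 0.003, 0, 0, 0, 0, 0, 0.003, 0, 0, 0, 0, 0, 0.003, 0, 0, 0, 0, 0, 0.003, 0, 0, 0]

```text
t: 22.6
tcp_pos: [0.6078, -0.0972, 0.0702]
tool_rot: [0.632, 0.775, -0.0, 0.002]
force: [-0.2, -9.5, 10.4]
finger_gap: 0.375
gripper_force: 81.0
```

```bash
python3 -c "
from h import *
show();tq()
s=snap('scene')['pixels']
cv2.imwrite('pics/crop7.png',cv2.resize(s[165:240,235:315],None,fx=8,fy=8,interpolation=cv2.INTER_CUBIC))"
```

```text
t 22.6 tcp [ 0.6078 -0.0972  0.0702] stand xy 0.0 0.011 yaw 101.59 toolz [ 0.002 -0.002 -1.   ] F [-0.19 -9.54 10.36] Fstand -2.11 -9.31 gap 0.3746596089285565 80.95899224281311 q [-0.34  0.73  1.58 -0.    0.83 -0.54]
T stand -1.559 0.415 -0.025
```

View pics/crop7.png

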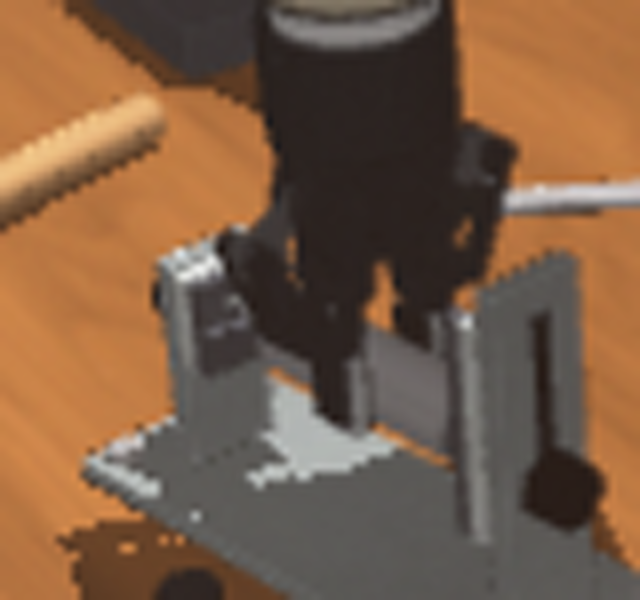

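Contact with the floors is at an axis height of about 86.5 mm, with a roughly centred 14 N, so both ends are down. I'll ease the down-force a little, then retreat along -y with the spring.

Emit:
step_arm:
  commands: [0, 0, -0.0005, 0, 0, 0, -0.001, 0, -0.001, 0, 0, 0, -0.002, 0, -0.001, 0, 0, 0, -0.003, 0, -0.001, 0, 0, 0, -0.004, 0, -0.001, 0, 0, 0, -0.005, 0, -0.001, 0, 0, 0, -0.006, 0, -0.001, 0, 0, 0, -0.007, 0, -0.001, 0, 0, 0, -0.008, 0, -0.001, 0, 0, 0, -0.008, 0, -0.001, 0, 0, 0]

```text
t: 23.65
tcp_pos: [0.6091, -0.1039, 0.0703]
tool_rot: [0.632, 0.775, 0.0, 0.001]
force: [0.9, -7.1, 6.3]
finger_gap: 0.373
gripper_force: 80.7
```

```bash
python3 -c "
from h import *
show();tq()"
```

```text
t 23.65 tcp [ 0.6091 -0.1039  0.0703] stand xy -0.0001 0.0042 yaw 101.57 toolz [ 0.001 -0.    -1.   ] F [ 0.9  -7.14  6.31] Fstand -0.56 -7.18 gap 0.3733380532676907 80.72741389274597 q [-0.35  0.73  1.57  0.    0.84 -0.55]
T stand -1.199 0.079 0.015
```

Emit:
step_arm:
  commands: [-0.0005, 0, 0, 0, 0, 0, -0.001, 0, 0, 0, 0, 0, -0.0015, 0, 0, 0, 0, 0, -0.002, 0, 0, 0, 0, 0, -0.0025, 0, 0, 0, 0, 0, -0.003, 0, 0, 0, 0, 0, -0.0035, 0, 0, 0, 0, 0, -0.004, 0, 0, 0, 0, 0, -0.004, 0, 0, 0, 0, 0, -0.004, 0, 0, 0, 0, 0]

```text
t: 24.65
tcp_pos: [0.6097, -0.1069, 0.0703]
tool_rot: [0.632, 0.775, 0.001, -0.0]
force: [1.6, -4.4, 6.8]
finger_gap: 0.376
gripper_force: 80.7
```

```bash
python3 -c "
from h import *
show();tq()"
```

```text
t 24.65 tcp [ 0.6097 -0.1069  0.0703] stand xy -0.0001 0.0011 yaw 101.56 toolz [ 0.001  0.001 -1.   ] F [ 1.57 -4.44  6.83] Fstand 0.64 -4.67 gap 0.3762780041784206 80.73443055152893 q [-0.35  0.73  1.57  0.    0.84 -0.56]
T stand -0.891 -0.011 -0.033
```

Emit:
step_arm:
  commands: [-0.0005, 0, 0, 0, 0, 0, -0.001, 0, 0, 0, 0, 0, -0.0015, 0, 0, 0, 0, 0, -0.002, 0, 0, 0, 0, 0, -0.002, 0, 0, 0, 0, 0, -0.002, 0, 0, 0, 0, 0, -0.002, 0, 0, 0, 0, 0, -0.002, 0, 0, 0, 0, 0, -0.002, 0, 0, 0, 0, 0, -0.002, 0, 0, 0, 0, 0]

```text
t: 25.65
tcp_pos: [0.61, -0.1085, 0.0703]
tool_rot: [0.632, 0.775, 0.001, -0.0]
force: [1.1, -4.9, 7.2]
finger_gap: 0.376
gripper_force: 80.7
```

```bash
python3 -c "
from h import *
show();tq()"
```

```text
t 25.65 tcp [ 0.61   -0.1085  0.0703] stand xy -0.0001 -0.0005 yaw 101.54 toolz [ 0.001  0.002 -1.   ] F [ 1.07 -4.9   7.25] Fstand 0.06 -5.02 gap 0.376326509088024 80.73825001716614 q [-0.36  0.73  1.57  0.    0.85 -0.56]
T stand -0.748 -0.042 0.019
```

Emit:
step_arm:
  commands: [-0.0005, 0, 0, 0, 0, 0, -0.001, 0, 0, 0, 0, 0, -0.0015, 0, 0, 0, 0, 0, -0.002, 0, 0, 0, 0, 0, -0.002, 0, 0, 0, 0, 0, -0.002, 0, 0, 0, 0, 0, -0.002, 0, 0, 0, 0, 0, -0.002, 0, 0, 0, 0, 0, -0.002, 0, 0, 0, 0, 0, -0.002, 0, 0, 0, 0, 0]

```text
t: 26.65
tcp_pos: [0.61, -0.1089, 0.0703]
tool_rot: [0.633, 0.775, 0.002, -0.001]
force: [1.2, 0.0, 8.5]
finger_gap: 0.37
gripper_force: 80.8
```

```bash
python3 -c "
from h import *
show();tq()"
```

```text
t 26.65 tcp [ 0.61   -0.1089  0.0703] stand xy -0.0002 -0.0008 yaw 101.53 toolz [-0.     0.004 -1.   ] F [1.2  0.03 8.53] Fstand 1.18 -0.21 gap 0.3698871960442008 80.79713702201843 q [-0.36  0.73  1.57  0.01  0.85 -0.56]
T stand -0.135 -0.194 0.016
```

The axial force has swung from -5 N to 0 while the roller stopped moving, so the plain pin is at the cup's bottom. Release.

Emit:
step_arm:
  commands: [0.001, 0, -0.001, 0, 0, 0, 0.001, 0, -0.001, 0, 0, 0, 0.001, 0, -0.001, 0, 0, 0, 0.001, 0, -0.001, 0, 0, 0, 0.001, 0, -0.001, 0, 0, 0, 0.001, 0, -0.001, 0, 0, 0, 0.001, 0, -0.001, 0, 0, 0, 0.001, 0, -0.001, 0, 0, 0, 0.001, 0, -0.001, 0, 0, 0, 0.001, 0, -0.001, 0, 0, 0]

```text
t: 27.65
tcp_pos: [0.6099, -0.1089, 0.0704]
tool_rot: [0.632, 0.775, 0.001, -0.001]
force: [3.2, -2.0, 6.6]
finger_gap: 0.369
gripper_force: 80.4
```

Emit:
step_arm:
  commands: [0, 0, 0, 0, 0, 0, 0, 0, 0, 0, 0, 0, 0, 0, 0, 0, 0, 0, 0, 0, 0, 0, 0, 0, 0, 0, 0, 0, 0, 0, 0, 0, 0, 0, 0, 0, 0, 0, 0, 0, 0, 0, 0, 0, 0, 0, 0, 0, 0, 0, 0, 0, 0, 0, 0, 0, 0, 0, 0, 0]
  jaw: 80

```text
t: 28.65
tcp_pos: [0.6066, -0.1079, 0.0682]
tool_rot: [0.632, 0.775, -0.001, -0.005]
force: [0.2, -0.6, 0.1]
finger_gap: 0.804
gripper_force: 0.0
```

```bash
python3 -c "
from h import *
show();tq()"
```

```text
t 28.65 tcp [ 0.6066 -0.1079  0.0682] stand xy -0.0033 0.0008 yaw 101.58 toolz [-0.008  0.005 -1.   ] F [ 0.2  -0.63  0.09] Fstand 0.07 -0.66 gap 0.8040598731570641 0.0 q [-0.36  0.73  1.57  0.    0.85 -0.56]
T stand -0.024 0.041 -0.042
```

Released cleanly. Now back straight up, then away sideways, and check.

Emit:
step_arm:
  commands: [0, 0.003, -0.004, 0, 0, 0, 0, 0.003, -0.012, 0, 0, 0, 0, 0.003, -0.025, 0, 0, 0, 0, 0.003, -0.04, 0, 0, 0, 0, 0.003, -0.06, 0, 0, 0, 0, 0.003, -0.085, 0, 0, 0, 0, 0.003, -0.11, 0, 0, 0, 0, 0.003, -0.135, 0, 0, 0, 0, 0.003, -0.155, 0, 0, 0, 0, 0.003, -0.165, 0, 0, 0]

```text
t: 29.65
tcp_pos: [0.612, -0.1085, 0.237]
tool_rot: [0.632, 0.775, 0.0, -0.002]
force: [-0.5, 0.2, -0.4]
finger_gap: 0.801
gripper_force: 0.0
```

Emit:
step_arm:
  commands: [-0.01, -0.01, 0, 0, 0, 0, -0.03, -0.03, 0, 0, 0, 0, -0.06, -0.05, 0, 0, 0, 0, -0.09, -0.07, 0, 0, 0, 0, -0.12, -0.09, 0, 0, 0, 0, -0.15, -0.11, 0, 0, 0, 0, -0.18, -0.12, 0, 0, 0, 0, -0.2, -0.13, 0, 0, 0, 0, -0.21, -0.13, 0, 0, 0, 0, -0.21, -0.13, 0, 0, 0, 0]

```text
t: 30.65
tcp_pos: [0.5249, -0.3412, 0.2317]
tool_rot: [0.633, 0.774, -0.0, -0.005]
force: [0.0, 0.9, -0.7]
finger_gap: 0.798
gripper_force: 0.0
```

```bash
python3 -c "
from h import *
show()
s=snap('scene')['pixels'];t=snap('top')['pixels']
f=lambda im,x,y,w,h,k:cv2.resize(im[y:y+h,x:x+w],None,fx=k,fy=k,interpolation=cv2.INTER_CUBIC)
cv2.imwrite('pics/crop8.png',np.hstack([f(s,240,180,80,75,5),f(t,325,180,80,75,5)]))"
```

```text
t 30.65 tcp [ 0.5249 -0.3412  0.2317] stand xy -0.1303 -0.2113 yaw 101.45 toolz [-0.009  0.006 -1.   ] F [ 0.03  0.85 -0.67] Fstand 0.21 0.83 gap 0.797663812301473 0.0 q [-0.75  0.53  1.42 -0.    1.2  -0.95]
```

View pics/crop8.png

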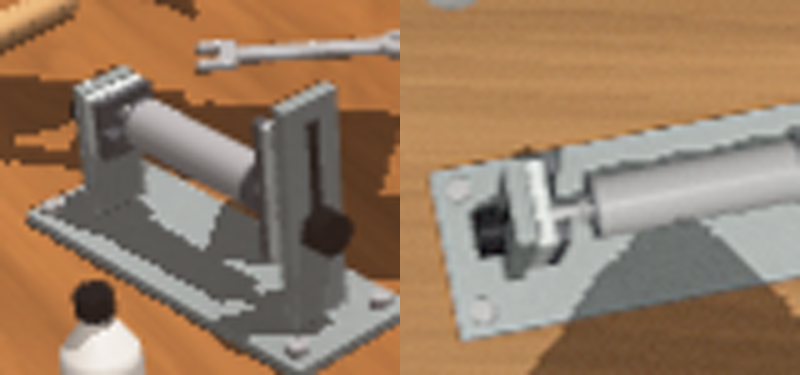

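The roller sits level between both cheeks: the plain pin is in the low cup (scene px ~(264,204)) and the sprung pin is in the tall groove (top px ~(438,222)). The gripper is clear.

```bash
python3 -c "
from station import manip
print(manip.sign_off())"
```

```text
the job is handed in; nothing more can be done
None
```

The roller is back in the bar-support stand, level, with the sprung pin in the tall groove and the plain pin fully home in the low cup. The gripper is clear, and I handed the job in at about 31 s. The highest force I read on the stand was about 14 N, sampled at the end of each move.

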